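# Put the bench magnifier away

## Robot

A 7-joint arm with a two-finger parallel gripper is mounted at the origin on the work surface. World frame = base frame: x ahead of the robot, y to its left, z up, the work surface at z = 0. Lengths are in m, angles in rad, forces in N, time in s.
With the tool pointing down it reaches from about 0.35 to 0.9 m from the base axis. Payload 7.2 kg.
Tool frame: the origin (TCP) lies midway between the tips of the shut fingers; the grasp point (between the pads) lies 19 mm behind it; x points along the fingers, y is the direction in which the jaws open and shut, and the axes are right-handed (so a half turn about x gives the same grasp; the last joint's range is limited). The gripper opens to 88 mm and grips with 3 to 60 N. Pads are 20 mm wide; open, the fingers measure 115 mm over their backs; the gripper's body (75 mm by 178 mm) begins 61 mm behind the grasp point.
Start: joints at [1.203, 0.411, -0.013, 1.596, 0.006, 1.134, -0.082], TCP at [0.185, -0.597, 0.223] pointing down, gripper open.
Joint ranges: [-2.95, 2.95], [-0.29, 1.99], [-1.47, 1.44], [0.14, 2.54], [-1.03, 4.17], [0.13, 1.85], [-2.86, 2.86]. Speed limits (rad/s): [2.39, 2.39, 3.01, 3.01, 3.14, 3.14, 3.14].

## Interface

Orientations are given as a unit quaternion [x, y, z, w].
In Python, from plant import robot gives the robot as it stands.
- The arm moves only by the tool drive_tool, never from a script. Its argument "series" is a list of rows, each a list of 7 numbers: the turn, a rotation vector about the tool's x, y, z in units of 5 degrees (1.0 is 5 degrees), then the shift along the tool's x, y, z in units of 30 mm (1.0 is 30 mm), then the closure, from -1 (fully open) to 1 (shut), so that 0 is half open. A call has exactly 8 rows; each row is the pose to reach, as a shift and turn from the pose commanded when the call began, along the tool's axes at that moment; what a row does not reach only later rows make up. A row lasts 1/10 s, in which the tool goes at most 50 mm and 8.59 degrees, less where a joint would pass 70% of its speed; a pose out of reach is approached as far as the arm can. A call with a gripper value outside its range is refused whole. The fingers move at their own pace and stop on an object; "force" is the grip in N (left out, the last holds). Time passes only in rows, so rows that repeat a pose let the fingers close, or fill a call up. It gives the time, the measured TCP pose, the force and the opening at its end, in the units of the state.
- robot.get_state(): the state, without advancing time (a new reading comes with each control period).
- robot.camera(name): name is "scene" or "top" or "wrist"; returns the picture (480x640x3 uint8, red, green, blue); there is no depth.
- robot.camera_model(name): a dict with "fov_y" (degrees; the focal length in pixels is half the picture's height over the tangent of half this angle, whatever the lens; pixels are square), "cx", "cy" (the principal point, pixels), "D" ([k1, k2, p1, p2, k3] as OpenCV has them; the pictures are not rectified), "R" (3x3) and "t" (3): a world point X has camera coordinates R X + t. Camera axes: x right, y down, z forward; pixel columns grow to the right and rows downward; lengths in m; the calibration is good to about 2 mm. A picture is of the moment at which its call begins: read the wrist's pose just before it. camera_model takes no time and is no camera call; for the wrist camera it gives the pose at the moment of the call.
- robot.finish_job(): hands the job in, once; it reports no verdict.
The state is a dict: "clock": time; "q": joint angles; "joint_vel": joint speeds; "tau": joint torques, N m; "ee_pos": TCP position; "eef_rot": TCP orientation; "ft_force": force on the tool from outside, world axes, zero at the start; "wrist_torque": the same for the moment, N m; "opening": finger opening in m.
Only numpy, scipy, OpenCV 4.12 (cv2) and the standard library are available. Lean on these libraries where they do the work, as an engineer would, in place of code of your own. Each camera call takes 0.05 s, during which the arm holds its last target.

## Task

Put the bench magnifier away: push its head up past the balance point, so that it swings back and stays raised by itself, then press the red button on the grey switch box all the way down to turn its lamp off, and let go. Only push with the fingertips or the outside of the fingers: take hold of nothing, and leave the circuit board, the screw cup, the screwdriver and the loudspeaker where they are.

Things in the scene. Friction and masses are not known exactly. Their poses are not given: they have to be found in the camera images.
- stand: Fixed stand of the magnifier: grey base plate 330 x 190 x 12 mm, two dark steel uprights 130 mm high carrying the hinge. Origin on the table straight below the hinge. Its -x axis points from the hinge along the lowered arm to its orange bar (roughly towards the robot's right), y is parallel to the hinge, z up. The plate reaches 230 mm in front of the hinge (-x) and 100 mm behind.
- magnifier_hinge (a point): Centre of the magnifier's hinge axis, 110 mm above the table. The axis is level, along the stand's y.
- magnifier_bar (a point): Middle of the orange push bar at the arm's free end: level, round, 18 mm thick, 120 mm long, parallel to the hinge, on a 12 mm rod. Arm down: 235 mm in front of the hinge, 35 mm above it (145 mm above the table), free space beneath. The white lens head (110 mm across, 22 mm thick, same plane) lies between bar and hinge, rim 40 mm from the bar. Swings up and back on a 238 mm radius.
- magnifier (a joint): Arm angle (rad): 0 lowered, head level over the circuit board; 1.45 fully raised against its stop, head upright above the hinge. A steel counterweight sits behind and above the hinge. Balance point at about 0.62: below it the arm falls back down, beyond it swings up to the stop by itself within about 2 s and stays. A push of about 2 to 4 N at the bar raises it.
- lamp_button (a joint): Travel of the red lamp button (m): 0 released, 0.006 fully down; a spring returns it. Fully down takes 5 N.
- lamp_button_top (a point): Centre of the top face of the red lamp button, 32 mm across, on top of the fixed grey switch box (80 x 70 x 30 mm, standing on the table to one side). Its top is about 55 mm above the table; it is pressed straight down.
- board: Loose green circuit board, 100 x 75 x 5 mm with parts to 17 mm high, lying on the stand's base plate under the lens head. Origin at the centre of its underside.
- screw_cup: Loose white cup, 64 mm across and 50 mm high. Origin at the centre of its underside.
- screwdriver: Loose screwdriver with orange handle, 200 mm long, lying along its own x.
- speaker: Loose dark loudspeaker, 84 mm across and 48 mm high, cone up. Origin at the centre of its underside.
Things that resemble listed ones, but are neither listed nor needed, are in the scene too. What is shaped like the part that bears lamp_button but blue is not meant.

How it is judged:
By the outcome, as a careful person would: the job done as asked, in the order asked, and still so for the second after the job is handed in, with the robot touching nothing.
It also fails if it takes over 48 s, if anything falls off the work surface, if the arm or the gripper's body presses on something with over 40 N, if the wrist force passes 120 N, or if a joint passes its speed limit or range.

## Working session

There is one attempt and no reset: what is moved stays moved. The work goes in short steps, Python scripts to look and compute and a tool call to move; the robot and the scene stay as the last step left them, time stands still between calls to the robot, and variables do not carry over. Pictures are saved under pics/ and viewed, and the job is handed in when it is done.

Besides the shell and the picture viewer there is one more tool, called after "Request:" as a command line: name --pt "numbers of a row" for each row, then --argument value for the rest. drive_tool: Moves the arm, as the interface text tells. Its arguments: {"type":"object","properties":{"series":{"type":"array"},"force":{"type":"number"}},"required":["series"]}

```bash
ls; mkdir -p pics; python3 - <<'E'
from plant import robot
import cv2,json
for n in ["scene","top","wrist"]:
    m=robot.camera_model(n); print(n,m)
    cv2.imwrite(f"pics/{n}0.png",robot.camera(n)[:,:,::-1])
print(robot.get_state())
E
```

```text
pics
scene {'fov_y': 49.559598097245036, 'cx': 322.5354704876301, 'cy': 239.6655666205319, 'D': array([-0.14226389,  0.        ,  0.        ,  0.        ,  0.        ]), 'R': array([[ 0.63466598,  0.77261032,  0.01650413],
       [ 0.59545107, -0.47530127, -0.64770883],
       [-0.49258209,  0.42090615, -0.76170919]]), 't': array([-0.34794373, -0.1989872 ,  1.41879144])}
top {'fov_y': 53.047058800468065, 'cx': 320.1974691762737, 'cy': 238.4997257823336, 'D': array([-0.05636267,  0.        ,  0.        ,  0.        ,  0.        ]), 'R': array([[-0.02640668, -0.99962583, -0.00713324],
       [-0.99686018,  0.02686514, -0.07448521],
       [ 0.07464898,  0.00514394, -0.99719661]]), 't': array([0.06928536, 0.49703868, 1.09006699])}
wrist {'fov_y': 69.56375522791888, 'cx': 316.7405775958879, 'cy': 231.60873174614918, 'D': array([0.01012842, 0.        , 0.        , 0.        , 0.        ]), 'R': array([[ 0.29552765, -0.95533044, -0.00267563],
       [-0.91016594, -0.28240498,  0.30306004],
       [-0.29027809, -0.08712736, -0.95296771]]), 't': array([-0.62386505, -0.03702451,  0.39285614])}
{'clock': 0.15, 'q': array([ 1.20282445,  0.41173069, -0.01274035,  1.59680846,  0.00555024,
        1.13430433, -0.08219787]), 'joint_vel': array([-0.00018126, -0.00098236, -0.0003883 , -0.00161098,  0.00088009,
       -0.00232923,  0.0002182 ]), 'tau': array([ 1.98134723e-03, -5.88334072e+01,  6.42492604e-01, -2.91290224e+01,
       -5.37719065e-02,  1.57930108e-02,  6.30035424e-05]), 'ee_pos': array([ 0.18445426, -0.59677014,  0.22201078]), 'eef_rot': array([-0.69910285, -0.10602346,  0.69925124, -0.10517574]), 'ft_force': array([0.399649  , 0.1319635 , 0.02346853]), 'wrist_torque': array([-0.00545056,  0.0041623 ,  0.02984847]), 'opening': 0.08781086376105551}
```

View pics/scene0.png

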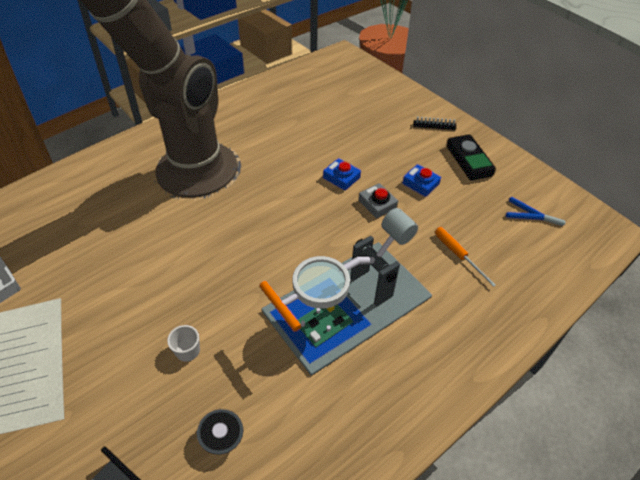

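View pics/top0.png

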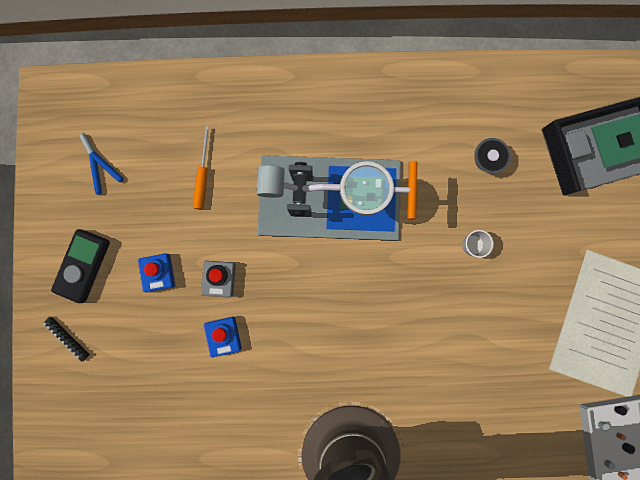

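View pics/wrist0.png

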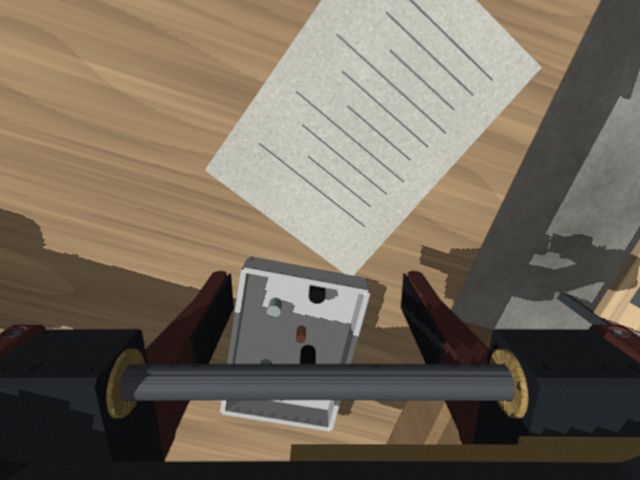

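The top view shows the orange bar at about (412,190), hinge uprights at about (300,190), the grey box's red button at about (215,275), and blue decoys around it. The cup is at (480,244) and the speaker at (492,155). Next I measure these points.

```bash
cat > h.py <<'E'
import numpy as np,cv2
def K(m):
    f=240/np.tan(np.radians(m["fov_y"]/2)); return np.array([[f,0,m["cx"]],[0,f,m["cy"]],[0,0,1.]])
def ray(m,p):
    u=cv2.undistortPoints(np.array([[p]],float),K(m),np.array(m["D"]))[0,0]
    R=np.array(m["R"]);t=np.array(m["t"])
    d=R.T@np.array([u[0],u[1],1]); return -R.T@t,d/np.linalg.norm(d)
def onz(m,p,z):
    o,d=ray(m,p); return o+d*(z-o[2])/d[2]
def tri(ms,ps):
    A=np.zeros((3,3));b=np.zeros(3);L=[]
    for m,p in zip(ms,ps):
        o,d=ray(m,p);P=np.eye(3)-np.outer(d,d);A+=P;b+=P@o;L.append((o,d))
    X=np.linalg.solve(A,b); return X,[np.linalg.norm((np.eye(3)-np.outer(d,d))@(X-o)) for o,d in L]
def proj(m,X):
    return cv2.projectPoints(np.array([X],float),cv2.Rodrigues(np.array(m["R"]))[0],np.array(m["t"]),K(m),np.array(m["D"]))[0][0,0]
def blobs(img,lo,hi,amin=30):
    h=cv2.cvtColor(img,cv2.COLOR_BGR2HSV); k=cv2.inRange(h,np.array(lo),np.array(hi))
    n,l,s,c=cv2.connectedComponentsWithStats(k)
    out=[]
    for i in range(1,n):
        if s[i,4]>=amin:
            ys,xs=np.nonzero(l==i); r=cv2.minAreaRect(np.c_[xs,ys].astype(np.float32))
            out.append((c[i].round(1),s[i,4],cv2.boxPoints(r).round(1).tolist()))
    return out
E
python3 - <<'E'
from h import *
from plant import robot
S,T=robot.camera_model("scene"),robot.camera_model("top")
for n in ["scene0","top0"]:
    im=cv2.imread(f"pics/{n}.png")
    print(n,"orange");[print(" ",b) for b in blobs(im,(8,180,120),(18,255,255))]
    print("red");[print(" ",b) for b in blobs(im,(0,180,110),(4,255,255))]
E
```

```text
scene0 orange
  (array([451.6, 241.5]), np.int32(282), [[434.5, 230.5], [440.0, 225.0], [468.0, 253.0], [462.5, 258.5]])
  (array([279.5, 304.5]), np.int32(445), [[257.8999938964844, 284.70001220703125], [264.79998779296875, 279.20001220703125], [300.79998779296875, 324.6000061035156], [293.8999938964844, 330.1000061035156]])
red
  (array([344.3, 165.8]), np.int32(52), [[340.0, 162.0], [348.0, 162.0], [348.0, 169.0], [340.0, 169.0]])
  (array([426.1, 172. ]), np.int32(54), [[420.79998779296875, 172.8000030517578], [424.79998779296875, 166.8000030517578], [431.70001220703125, 171.5], [427.70001220703125, 177.5]])
  (array([381.2, 192.4]), np.int32(75), [[375.0, 189.0], [387.0, 189.0], [387.0, 196.0], [375.0, 196.0]])
top0 orange
  (array([411.9, 189.6]), np.int32(467), [[406.6000061035156, 218.0], [408.6000061035156, 160.6999969482422], [417.0, 161.0], [415.0, 218.1999969482422]])
  (array([198.8, 187. ]), np.int32(376), [[191.3000030517578, 207.60000610351562], [197.10000610351562, 165.60000610351562], [206.3000030517578, 166.89999389648438], [200.60000610351562, 208.89999389648438]])
red
  (array([150.6, 268.7]), np.int32(124), [[145.0, 263.0], [156.0, 263.0], [156.0, 274.0], [145.0, 274.0]])
  (array([215., 275.]), np.int32(144), [[209.0, 269.0], [221.0, 269.0], [221.0, 281.0], [209.0, 281.0]])
  (array([218.8, 334.5]), np.int32(126), [[213.0, 328.0], [225.0, 328.0], [225.0, 340.0], [213.0, 340.0]])
```

```bash
python3 - <<'E'
from h import *
from plant import robot
S,T=robot.camera_model("scene"),robot.camera_model("top")
print("bar",tri([S,T],[(279.5,304.5),(411.9,189.6)]))
e1=tri([S,T],[(261.3,282),(410.9,218.1)]);e2=tri([S,T],[(297.3,327.3),(412.9,160.9)])
print("ends",e1,e2,np.linalg.norm(e1[0]-e2[0]))
print("barz",onz(T,(411.9,189.6),.147),onz(T,(407.6,218.1),.147), onz(T,(412.8,160.9),.147))
print("btn",tri([S,T],[(381.2,192.4),(215,275)]),onz(T,(215,275),.055))
# plate corners on z=.012 from top
for p in [(262,156),(401,162),(398,240),(259,235)]: print("plate",p,onz(T,p,.012))
print("cup",onz(T,(480,244),.05),"spk",onz(T,(492,155),.048))
im=cv2.imread("pics/top0.png"); cv2.imwrite("pics/topz.png",cv2.resize(im[130:310,190:520],None,fx=2.4,fy=2.4,interpolation=cv2.INTER_CUBIC))
E
```

```text
bar (array([ 0.58506957, -0.13649891,  0.14484103]), [np.float64(0.00026584307476351817), np.float64(0.000265843074763516)])
ends (array([ 0.52473321, -0.13288672,  0.14758849]), [np.float64(0.0020221752859132442), np.float64(0.002022175285913212)]) (array([ 0.64493768, -0.14097138,  0.14586514]), [np.float64(0.0002423753121067745), np.float64(0.00024237531210676342)]) 0.12048836508630682
barz [ 0.58485253 -0.13587207  0.147     ] [ 0.5261409  -0.12456397  0.147     ] [ 0.64482218 -0.14034831  0.147     ]
btn (array([0.42080828, 0.2941024 , 0.04680111]), [np.float64(3.270893318702027e-05), np.float64(3.270893318709419e-05)]) [0.42079153 0.29227362 0.055     ]
plate (262, 156) [0.6979418  0.18808236 0.012     ]
plate (401, 162) [ 0.6744887  -0.13873811  0.012     ]
plate (398, 240) [ 0.49086481 -0.12433257  0.012     ]
plate (259, 235) [0.51121072 0.19809454 0.012     ]
cup [ 0.47430281 -0.30290534  0.05      ] spk [ 0.67757054 -0.34243302  0.048     ]
```

View pics/topz.png

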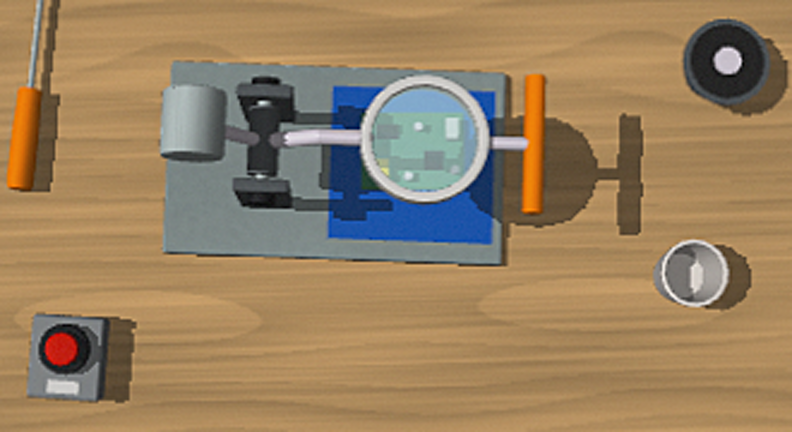

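Bar at (0.585, −0.136, 0.145), with its length measuring 120 mm and height 145 mm as given. The stand's −x runs along (−0.07, −1.0), so the hinge is at about (0.601, 0.098). Button top is at about (0.421, 0.292). I'll slide the shut fingers, slanted about 45° down towards +y, under the bar's near half and lift along the arc.

```bash
cat >> h.py <<'E'
from scipy.spatial.transform import Rotation as Ro
def plan(robot,P=None,R=None):
    s=robot.get_state();p=s["ee_pos"];Q=Ro.from_quat(s["eef_rot"])
    print("t",round(s["clock"],2),"p",p.round(4),"q",s["q"].round(2),"F",s["ft_force"].round(1),"op",round(s["opening"],3))
    print("axes xyz rows",Q.as_matrix().T.round(3).tolist())
    if R is not None: print("turn",((Q.inv()*Ro.from_matrix(R)).as_rotvec(degrees=True)/5).round(2))
    if P is not None: print("shift",(Q.inv().apply(np.array(P)-p)/.03).round(2))
sx=np.array([.068,.998,0]);sx/=np.linalg.norm(sx);sz=np.array([0,0,1.]);sy=np.cross(sz,sx)
def tool(pitch,flip=1): # x along +sx down by pitch deg; tool y along flip*sy
    a=np.radians(pitch);x=np.cos(a)*sx-np.sin(a)*sz;y=flip*sy;return np.c_[x,y,np.cross(x,y)]
H=np.array([.601,.098,.110])
def bar(th,r=.2376):
    a=np.arctan2(35,235)+th;return H-sx*r*np.cos(a)+sz*r*np.sin(a)
E
python3 - <<'E'
from h import *
from plant import robot
for f in (1,-1):
  for pt in (90,45): print(f,pt); plan(robot,[.55,-.27,.30],tool(pt,f))
for th in (0,.3,.62,.9,1.1): print(th,bar(th).round(3))
E
```

```text
1 90
t 0.15 p [ 0.1845 -0.5968  0.222 ] q [ 1.2   0.41 -0.01  1.6   0.01  1.13 -0.08] F [0.4 0.1 0. ] op 0.088
axes xyz rows [[-0.0, 0.001, -1.0], [0.295, -0.955, -0.001], [-0.955, -0.295, 0.0]]
turn [2.222e+01 1.000e-02 1.000e-02]
shift [ -2.59  -6.81 -14.86]
1 45
t 0.15 p [ 0.1845 -0.5968  0.222 ] q [ 1.2   0.41 -0.01  1.6   0.01  1.13 -0.08] F [0.4 0.1 0. ] op 0.088
axes xyz rows [[-0.0, 0.001, -1.0], [0.295, -0.955, -0.001], [-0.955, -0.295, 0.0]]
turn [20.9  -5.93 -8.65]
shift [ -2.59  -6.81 -14.86]
-1 90
t 0.15 p [ 0.1845 -0.5968  0.222 ] q [ 1.2   0.41 -0.01  1.6   0.01  1.13 -0.08] F [0.4 0.1 0. ] op 0.088
axes xyz rows [[-0.0, 0.001, -1.0], [0.295, -0.955, -0.001], [-0.955, -0.295, 0.0]]
turn [-1.378e+01 -1.000e-02  1.000e-02]
shift [ -2.59  -6.81 -14.86]
-1 45
t 0.15 p [ 0.1845 -0.5968  0.222 ] q [ 1.2   0.41 -0.01  1.6   0.01  1.13 -0.08] F [0.4 0.1 0. ] op 0.088
axes xyz rows [[-0.0, 0.001, -1.0], [0.295, -0.955, -0.001], [-0.955, -0.295, 0.0]]
turn [-13.04   7.86  -5.39]
shift [ -2.59  -6.81 -14.86]
0 [ 0.585 -0.136  0.145]
0.3 [ 0.586 -0.116  0.213]
0.62 [ 0.589 -0.073  0.275]
0.9 [ 0.593 -0.02   0.316]
1.1 [0.596 0.023 0.335]
```

Request:
drive_tool --pt "-1.4 0 0 -0.3 -0.6 -1.3 1" --pt "-2.8 0 0 -0.6 -1.2 -2.6 1" --pt "-4.2 0 0 -0.9 -1.8 -3.9 1" --pt "-5.6 0 0 -1.2 -2.4 -5.2 1" --pt "-7 0 0 -1.5 -3 -6.5 1" --pt "-8.4 0 0 -1.8 -3.6 -7.8 1" --pt "-9.8 0 0 -2.1 -4.2 -9.1 1" --pt "-11 0 0 -2.4 -4.8 -10.4 1" --force 20

```text
clock: 0.95
ee_pos: [0.441, -0.3661, 0.295]
eef_rot: [-0.57, -0.418, 0.571, -0.418]
ft_force: [0.8, -0.6, -0.9]
opening: 0.0272
```

```bash
python3 - <<'E'
from h import *
from plant import robot
plan(robot,[.55,-.27,.30],tool(45,-1)); plan(robot,[.55,-.27,.30],tool(60,-1))
E
```

```text
t 0.95 p [ 0.441  -0.3661  0.295 ] q [ 0.87  0.29 -0.33  1.61  0.1   1.26  0.21] F [ 0.8 -0.6 -0.9] op 0.027
axes xyz rows [[-0.0, -0.0, -1.0], [0.953, -0.302, -0.0], [-0.302, -0.953, 0.0]]
turn [-2.59  8.96 -1.07]
shift [-0.17  2.5  -4.15]
t 0.95 p [ 0.441  -0.3661  0.295 ] q [ 0.87  0.29 -0.33  1.61  0.1   1.26  0.21] F [ 0.8 -0.6 -0.9] op 0.027
axes xyz rows [[-0.0, -0.0, -1.0], [0.953, -0.302, -0.0], [-0.302, -0.953, 0.0]]
turn [-2.67  5.97 -0.71]
shift [-0.17  2.5  -4.15]
```

Request:
drive_tool --pt "-0.4 1.3 -0.1 0 0.4 -0.6 1" --pt "-0.8 2.6 -0.3 0 0.8 -1.2 1" --pt "-1.2 3.9 -0.4 0 1.2 -1.8 1" --pt "-1.6 5.2 -0.6 0 1.6 -2.4 1" --pt "-2.0 6.5 -0.7 0 2.0 -3.0 1" --pt "-2.4 7.8 -0.9 0 2.4 -3.6 1" --pt "-2.6 9 -1.1 0 2.5 -4.1 1" --pt "-2.6 9 -1.1 0 2.5 -4.1 1"

```text
clock: 1.75
ee_pos: [0.5487, -0.2735, 0.2907]
eef_rot: [0.677, 0.632, -0.279, 0.255]
ft_force: [-0.6, -0.6, -0.7]
opening: 0.0007
```

```bash
python3 - <<'E'
from h import *
from plant import robot
plan(robot,[.56,-.22,.11],tool(45,-1))
E
```

```text
t 1.75 p [ 0.5487 -0.2735  0.2907] q [ 0.99  0.71 -0.48  1.26 -0.38  1.64  0.53] F [-0.6 -0.6 -0.7] op 0.001
axes xyz rows [[0.047, 0.713, -0.7], [0.997, -0.071, -0.006], [-0.055, -0.698, -0.714]]
turn [-0.08 -0.12  0.02]
shift [5.5  0.29 3.04]
```

```bash
cat >> h.py <<'E'
def tcp(th,L=.032,gap=0.,back=0.,pitch=45):
    R=tool(pitch,-1); return bar(th)+.030*sy*1+R[:,0]*(L-back)+R[:,2]*(.019+gap)
E
python3 - <<'E'
from h import *
from plant import robot
print(sy,tcp(0,gap=.03,back=.12),tcp(0,gap=.03),tcp(0),tcp(.85))
plan(robot,tcp(0,gap=.03,back=.12),tool(45,-1));plan(robot,tcp(0,gap=.03),tool(45,-1))
E
```

```text
[-0.99768678  0.06797866  0.        ] [ 0.54850854 -0.23107438  0.17257833] [ 0.55427672 -0.14641785  0.08772552] [ 0.55571877 -0.12525372  0.10893872] [ 0.56293826 -0.01929707  0.27359451]
t 1.75 p [ 0.5487 -0.2735  0.2907] q [ 0.99  0.71 -0.48  1.26 -0.38  1.64  0.53] F [-0.6 -0.6 -0.7] op 0.001
axes xyz rows [[0.047, 0.713, -0.7], [0.997, -0.071, -0.006], [-0.055, -0.698, -0.714]]
turn [-0.08 -0.12  0.02]
shift [ 3.76 -0.08  1.83]
t 1.75 p [ 0.5487 -0.2735  0.2907] q [ 0.99  0.71 -0.48  1.26 -0.38  1.64  0.53] F [-0.6 -0.6 -0.7] op 0.001
axes xyz rows [[0.047, 0.713, -0.7], [0.997, -0.071, -0.006], [-0.055, -0.698, -0.714]]
turn [-0.08 -0.12  0.02]
shift [ 7.76 -0.07  1.87]
```

Request:
drive_tool --pt "0 0 0 0.4 0 0.4 1" --pt "0 0 0 0.9 0 0.8 1" --pt "0 0 0 1.5 0 1.2 1" --pt "0 0 0 2.1 0 1.6 1" --pt "0 0 0 2.7 -0.1 1.9 1" --pt "0 0 0 3.3 -0.1 1.9 1" --pt "0 0 0 3.8 -0.1 1.9 1" --pt "0 0 0 3.8 -0.1 1.9 1"

```text
clock: 2.55
ee_pos: [0.548, -0.2307, 0.1733]
eef_rot: [0.675, 0.631, -0.28, 0.26]
ft_force: [-0.6, -0.4, 0.4]
opening: 0.0005
```

```bash
python3 - <<'E'
from h import *
from plant import robot
plan(robot,tcp(0,gap=.03),tool(45,-1))
for n in ["scene","top"]: cv2.imwrite(f"pics/{n}1.png",robot.camera(n)[:,:,::-1])
E
```

```text
t 2.55 p [ 0.548  -0.2307  0.1733] q [ 0.97  0.76 -0.48  1.45 -0.36  1.4   0.61] F [-0.6 -0.4  0.4] op 0.0
axes xyz rows [[0.047, 0.707, -0.706], [0.998, -0.069, -0.002], [-0.05, -0.704, -0.709]]
turn [-0.02 -0.02  0.01]
shift [4.01 0.02 0.03]
```

View pics/scene1.png

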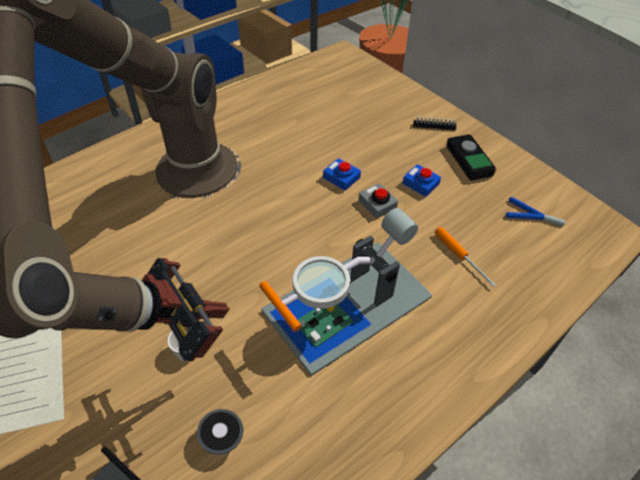

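View pics/top1.png

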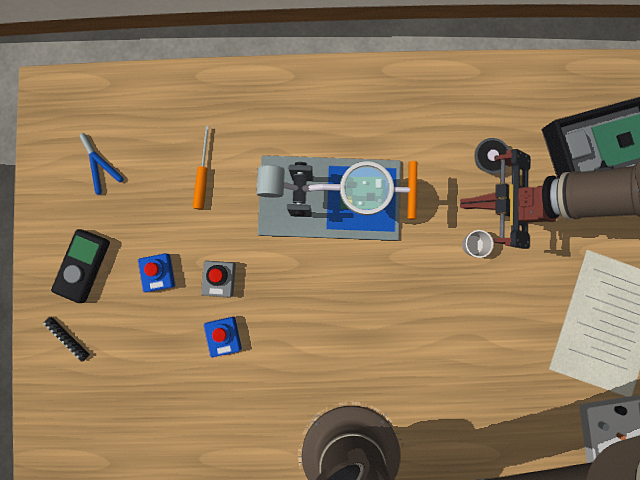

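The shut gripper is lined up at 45°, tip at top-view (462,204). The bar at (412,190) has not moved, and the cup and speaker lie clear below the gripper body. Now I slide in under the bar.

Request:
drive_tool --pt "0 0 0 0.5 0 0 1" --pt "0 0 0 1.1 0 0 1" --pt "0 0 0 1.7 0 0 1" --pt "0 0 0 2.3 0 0 1" --pt "0 0 0 2.9 0 0 1" --pt "0 0 0 3.5 0 0 1" --pt "0 0 0 4 0 0 1" --pt "0 0 0 4 0 0 1"

```text
clock: 3.45
ee_pos: [0.5545, -0.1466, 0.0892]
eef_rot: [0.676, 0.631, -0.279, 0.259]
ft_force: [0.3, -0.2, 0.2]
opening: 0.0008
```

```bash
python3 - <<'E'
from h import *
from plant import robot
for th in (0,.2,.4,.6,.75,.9): print(th);plan(robot,tcp(th),tool(45,-1))
for n in ["scene"]: cv2.imwrite(f"pics/{n}2.png",robot.camera(n)[:,:,::-1])
E
```

```text
0
t 3.45 p [ 0.5545 -0.1466  0.0892] q [ 0.9   0.81 -0.51  1.62 -0.39  1.15  0.63] F [ 0.3 -0.2  0.2] op 0.001
axes xyz rows [[0.048, 0.708, -0.705], [0.998, -0.07, -0.002], [-0.05, -0.703, -0.71]]
turn [-0.03 -0.04  0.  ]
shift [ 0.04 -0.01 -0.97]
0.2
t 3.45 p [ 0.5545 -0.1466  0.0892] q [ 0.9   0.81 -0.51  1.62 -0.39  1.15  0.63] F [ 0.3 -0.2  0.2] op 0.001
axes xyz rows [[0.048, 0.708, -0.705], [0.998, -0.07, -0.002], [-0.05, -0.703, -0.71]]
turn [-0.03 -0.04  0.  ]
shift [-0.76 -0.01 -2.33]
0.4
t 3.45 p [ 0.5545 -0.1466  0.0892] q [ 0.9   0.81 -0.51  1.62 -0.39  1.15  0.63] F [ 0.3 -0.2  0.2] op 0.001
axes xyz rows [[0.048, 0.708, -0.705], [0.998, -0.07, -0.002], [-0.05, -0.703, -0.71]]
turn [-0.03 -0.04  0.  ]
shift [-1.28 -0.02 -3.83]
0.6
t 3.45 p [ 0.5545 -0.1466  0.0892] q [ 0.9   0.81 -0.51  1.62 -0.39  1.15  0.63] F [ 0.3 -0.2  0.2] op 0.001
axes xyz rows [[0.048, 0.708, -0.705], [0.998, -0.07, -0.002], [-0.05, -0.703, -0.71]]
turn [-0.03 -0.04  0.  ]
shift [-1.49 -0.02 -5.39]
0.75
t 3.45 p [ 0.5545 -0.1466  0.0892] q [ 0.9   0.81 -0.51  1.62 -0.39  1.15  0.63] F [ 0.3 -0.2  0.2] op 0.001
axes xyz rows [[0.048, 0.708, -0.705], [0.998, -0.07, -0.002], [-0.05, -0.703, -0.71]]
turn [-0.03 -0.04  0.  ]
shift [-1.44 -0.02 -6.58]
0.9
t 3.45 p [ 0.5545 -0.1466  0.0892] q [ 0.9   0.81 -0.51  1.62 -0.39  1.15  0.63] F [ 0.3 -0.2  0.2] op 0.001
axes xyz rows [[0.048, 0.708, -0.705], [0.998, -0.07, -0.002], [-0.05, -0.703, -0.71]]
turn [-0.03 -0.04  0.  ]
shift [-1.22 -0.03 -7.74]
```

View pics/scene2.png

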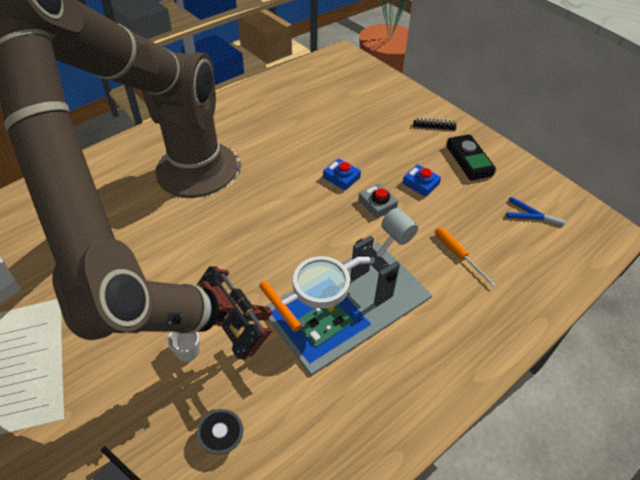

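The fingers pass under the bar at about (268,312), and nothing is in contact yet. Now I lift to an arm angle of about 0.4.

Request:
drive_tool --pt "0 0 0 0 0 -0.5 1" --pt "0 0 0 0 0 -0.9 1" --pt "0 0 0 -0.2 0 -1.3 1" --pt "0 0 0 -0.5 0 -1.8 1" --pt "0 0 0 -0.8 0 -2.3 1" --pt "0 0 0 -1 0 -2.8 1" --pt "0 0 0 -1.2 0 -3.3 1" --pt "0 0 0 -1.3 0 -3.8 1"

```text
clock: 4.3
ee_pos: [0.5589, -0.0943, 0.1994]
eef_rot: [0.677, 0.63, -0.279, 0.259]
ft_force: [-0.4, -2.4, -0.0]
opening: 0.0003
```

```bash
python3 - <<'E'
from h import *
from plant import robot
for th in (.4,.6,.75,.9): print(th);plan(robot,tcp(th),tool(45,-1))
for n in ["scene"]: cv2.imwrite(f"pics/{n}3.png",robot.camera(n)[:,:,::-1])
E
```

```text
0.4
t 4.3 p [ 0.5589 -0.0943  0.1994] q [ 0.88  0.64 -0.56  1.64 -0.45  1.24  0.51] F [-0.4 -2.4 -0. ] op 0.0
axes xyz rows [[0.05, 0.708, -0.705], [0.997, -0.071, -0.001], [-0.05, -0.703, -0.71]]
turn [-0.03 -0.04 -0.02]
shift [ 0.07 -0.04  0.01]
0.6
t 4.3 p [ 0.5589 -0.0943  0.1994] q [ 0.88  0.64 -0.56  1.64 -0.45  1.24  0.51] F [-0.4 -2.4 -0. ] op 0.0
axes xyz rows [[0.05, 0.708, -0.705], [0.997, -0.071, -0.001], [-0.05, -0.703, -0.71]]
turn [-0.03 -0.04 -0.02]
shift [-0.14 -0.04 -1.55]
0.75
t 4.3 p [ 0.5589 -0.0943  0.1994] q [ 0.88  0.64 -0.56  1.64 -0.45  1.24  0.51] F [-0.4 -2.4 -0. ] op 0.0
axes xyz rows [[0.05, 0.708, -0.705], [0.997, -0.071, -0.001], [-0.05, -0.703, -0.71]]
turn [-0.03 -0.04 -0.02]
shift [-0.1  -0.04 -2.74]
0.9
t 4.3 p [ 0.5589 -0.0943  0.1994] q [ 0.88  0.64 -0.56  1.64 -0.45  1.24  0.51] F [-0.4 -2.4 -0. ] op 0.0
axes xyz rows [[0.05, 0.708, -0.705], [0.997, -0.071, -0.001], [-0.05, -0.703, -0.71]]
turn [-0.03 -0.04 -0.02]
shift [ 0.13 -0.05 -3.9 ]
```

View pics/scene3.png

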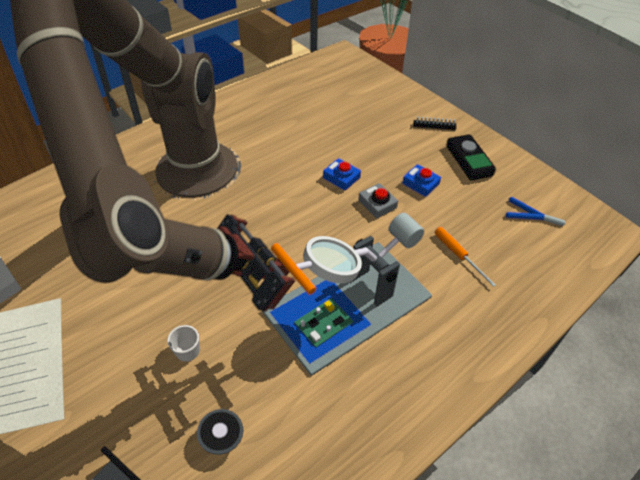

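The head is rising: the bar is now at (293,267), with a contact force of about 2.4 N. I push on past the balance point.

Request:
drive_tool --pt "0 0 0 0 0 -0.5 1" --pt "0 0 0 -0.1 0 -1 1" --pt "0 0 0 -0.1 0 -1.5 1" --pt "0 0 0 -0.1 0 -2 1" --pt "0 0 0 -0.1 0 -2.5 1" --pt "0 0 0 -0.1 0 -3 1" --pt "0 0 0 0 0 -3.4 1" --pt "0 0 0 0 0 -3.6 1"

```text
clock: 5.15
ee_pos: [0.5642, -0.0173, 0.2755]
eef_rot: [0.676, 0.631, -0.279, 0.26]
ft_force: [0.2, -0.1, -0.8]
opening: 0.0004
```

```bash
python3 - <<'E'
from h import *
from plant import robot
plan(robot,[.45,-.15,.4],tool(90,-1))
for n in ["scene"]: cv2.imwrite(f"pics/{n}4.png",robot.camera(n)[:,:,::-1])
E
```

```text
t 5.15 p [ 0.5642 -0.0173  0.2755] q [ 0.82  0.51 -0.61  1.66 -0.52  1.26  0.39] F [ 0.2 -0.1 -0.8] op 0.0
axes xyz rows [[0.049, 0.708, -0.704], [0.998, -0.069, -0.001], [-0.049, -0.702, -0.71]]
turn [-0.02 -9.05  0.  ]
shift [-6.24 -3.49  0.35]
```

View pics/scene4.png

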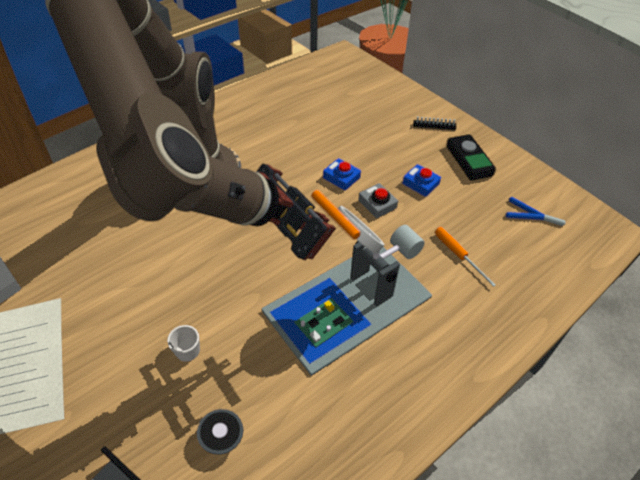

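The head is now swinging up by itself, ahead of the fingers. I retreat and turn the tool to point down.

Request:
drive_tool --pt "0 0 0 -0.8 0 0.2 1" --pt "0 0 0 -1.6 -0.2 0.3 1" --pt "0 -1.3 0 -2.4 -0.7 0.3 1" --pt "0 -2.7 0 -3.2 -1.2 0.3 1" --pt "0 -4.1 0 -4 -1.8 0.3 1" --pt "0 -5.5 0 -4.8 -2.4 0.3 1" --pt "0 -6.9 0 -5.5 -3 0.3 1" --pt "0 -8.3 0 -6.2 -3.5 0.3 1"

```text
clock: 6.0
ee_pos: [0.449, -0.1508, 0.4005]
eef_rot: [0.533, 0.496, -0.502, 0.467]
ft_force: [0.5, 0.8, -1.0]
opening: 0.0007
```

```bash
python3 - <<'E'
from h import *
from plant import robot
for P in ([.42,.0,.3],[.421,.292,.2],[.421,.292,.09]): plan(robot,P,tool(90,-1))
for n in ["scene","top"]: cv2.imwrite(f"pics/{n}5.png",robot.camera(n)[:,:,::-1])
E
```

```text
t 6.0 p [ 0.449  -0.1508  0.4005] q [ 0.76  0.09 -0.53  1.62 -0.01  1.46  0.16] F [ 0.5  0.8 -1. ] op 0.001
axes xyz rows [[0.004, 0.059, -0.998], [0.997, -0.073, -0.0], [-0.072, -0.996, -0.059]]
turn [-0.05 -0.68 -0.  ]
shift [ 3.64 -1.33 -4.74]
t 6.0 p [ 0.449  -0.1508  0.4005] q [ 0.76  0.09 -0.53  1.62 -0.01  1.46  0.16] F [ 0.5  0.8 -1. ] op 0.001
axes xyz rows [[0.004, 0.059, -0.998], [0.997, -0.073, -0.0], [-0.072, -0.996, -0.059]]
turn [-0.05 -0.68 -0.  ]
shift [  7.54  -2.   -14.23]
t 6.0 p [ 0.449  -0.1508  0.4005] q [ 0.76  0.09 -0.53  1.62 -0.01  1.46  0.16] F [ 0.5  0.8 -1. ] op 0.001
axes xyz rows [[0.004, 0.059, -0.998], [0.997, -0.073, -0.0], [-0.072, -0.996, -0.059]]
turn [-0.05 -0.68 -0.  ]
shift [ 11.2   -2.   -14.01]
```

View pics/scene5.png

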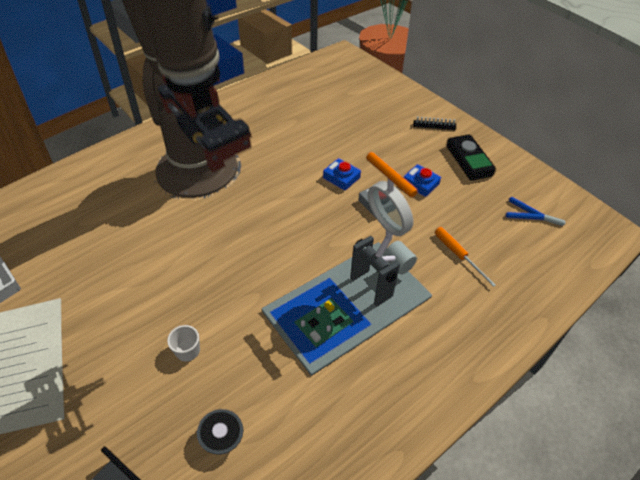

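View pics/top5.png

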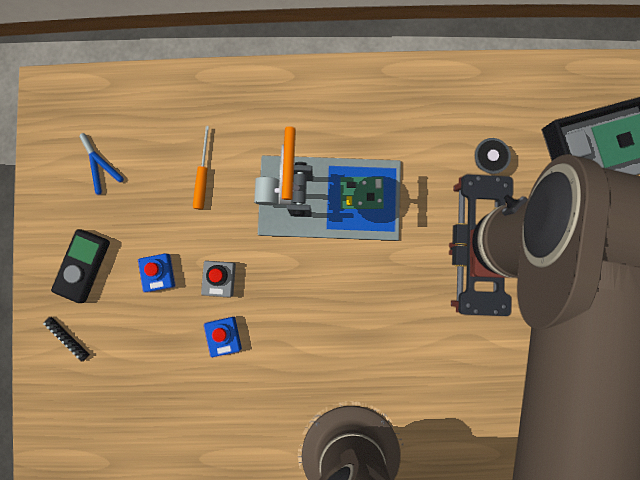

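The magnifier head stands upright: bar at scene (391,172), top (288,162). The board, cup, speaker and screwdriver look undisturbed. Next I carry the tool over to the button, passing on the robot's side of the raised head.

Request:
drive_tool --pt "0 -0.2 0 0 -0.5 -1.2 1" --pt "0 -0.5 0 0 -1.1 -2.5 1" --pt "0 -0.7 0 0.3 -1.7 -3.8 1" --pt "0 -0.7 0 0.5 -1.9 -5.2 1" --pt "0 -0.7 0 0.7 -2 -6.6 1" --pt "0 -0.7 0 1 -2 -8 1" --pt "0 -0.7 0 1.3 -2 -9.4 1" --pt "0 -0.7 0 1.6 -2 -10.8 1"

```text
clock: 6.9
ee_pos: [0.4131, 0.1816, 0.3713]
eef_rot: [0.519, 0.484, -0.517, 0.479]
ft_force: [1.1, 0.5, 0.5]
opening: 0.0007
```

```bash
python3 - <<'E'
from h import *
from plant import robot
for P in ([.421,.292,.2],[.421,.292,.075]): plan(robot,P,tool(90,-1))
E
```

```text
t 6.9 p [0.4131 0.1816 0.3713] q [ 0.39  0.08 -0.94  1.71  0.06  1.38 -0.64] F [1.1 0.5 0.5] op 0.001
axes xyz rows [[-0.004, 0.007, -1.0], [0.997, -0.073, -0.005], [-0.073, -0.997, -0.007]]
turn [-0.06 -0.08  0.05]
shift [ 5.74  0.02 -3.65]
t 6.9 p [0.4131 0.1816 0.3713] q [ 0.39  0.08 -0.94  1.71  0.06  1.38 -0.64] F [1.1 0.5 0.5] op 0.001
axes xyz rows [[-0.004, 0.007, -1.0], [0.997, -0.073, -0.005], [-0.073, -0.997, -0.007]]
turn [-0.06 -0.08  0.05]
shift [ 9.9   0.04 -3.62]
```

Request:
drive_tool --pt "0 0 0 0.4 0 -0.8 1" --pt "0 0 0 0.9 0 -1.7 1" --pt "0 0 0 1.7 0 -2.6 1" --pt "0 0 0 2.8 0 -3.4 1" --pt "0 0 0 4 0 -3.6 1" --pt "0 0 0 5.2 0 -3.6 1" --pt "0 0 0 6.2 0 -3.6 1" --pt "0 0 0 7 0 -3.6 1"

```text
clock: 7.7
ee_pos: [0.4193, 0.288, 0.1592]
eef_rot: [-0.517, -0.485, 0.519, -0.478]
ft_force: [0.4, 0.6, -0.6]
opening: 0.0004
```

```bash
python3 - <<'E'
from h import *
from plant import robot
for P in ([.421,.292,.075],[.421,.292,.049]): plan(robot,P,tool(90,-1))
m=robot.camera_model("wrist")
print(proj(m,[.421,.292,.055]),proj(m,[.421,.292,.03]))
for n in ["scene","wrist"]: cv2.imwrite(f"pics/{n}6.png",robot.camera(n)[:,:,::-1])
E
```

```text
t 7.7 p [0.4193 0.288  0.1592] q [ 0.03  0.43 -0.91  1.9   0.4   1.   -1.13] F [ 0.4  0.6 -0.6] op 0.0
axes xyz rows [[-0.008, 0.004, -1.0], [0.997, -0.073, -0.008], [-0.073, -0.997, -0.004]]
turn [-0.05 -0.04  0.09]
shift [ 2.81  0.07 -0.13]
t 7.7 p [0.4193 0.288  0.1592] q [ 0.03  0.43 -0.91  1.9   0.4   1.   -1.13] F [ 0.4  0.6 -0.6] op 0.0
axes xyz rows [[-0.008, 0.004, -1.0], [0.997, -0.073, -0.008], [-0.073, -0.997, -0.004]]
turn [-0.05 -0.04  0.09]
shift [ 3.67  0.08 -0.12]
[319.41041618 226.49875527] [319.466386   218.37524888]
```

View pics/scene6.png

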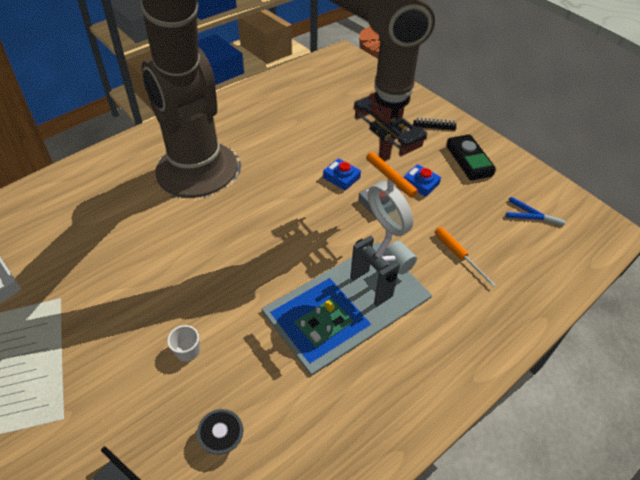

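View pics/wrist6.png

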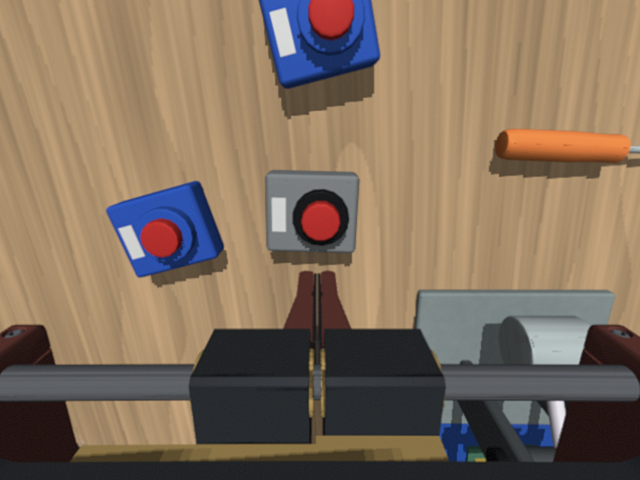

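The wrist view shows the grey box, its button centred at about (321,221), between two blue decoys. My estimate projects to (319,226), so I refine it.

```bash
python3 - <<'E'
from h import *
from plant import robot
im=cv2.imread("pics/wrist6.png"); m=robot.camera_model("wrist")
for b in blobs(im,(0,150,90),(5,255,255),300):
    print(b[:2],b[2]); print(onz(m,b[0],.055))
for P in ([.421,.294,.075],[.421,.294,.049]): plan(robot,P,tool(90,-1))
E
```

```text
(array([330.8,  16. ]), np.int32(1357)) [[310.0, 0.0], [352.0, 0.0], [352.0, 36.0], [310.0, 36.0]]
[0.43790451 0.43753501 0.055     ]
(array([320.2, 220.3]), np.int32(1212)) [[301.0, 201.0], [339.0, 201.0], [339.0, 239.0], [301.0, 239.0]]
[0.42097537 0.29606925 0.055     ]
(array([160.4, 237.3]), np.int32(1053)) [[142.0, 220.0], [178.0, 220.0], [178.0, 255.0], [142.0, 255.0]]
[0.29034607 0.29069322 0.055     ]
t 7.8 p [0.4185 0.287  0.1586] q [ 0.03  0.44 -0.91  1.9   0.39  1.   -1.13] F [0.4 0.  1.2] op 0.001
axes xyz rows [[-0.01, 0.002, -1.0], [0.997, -0.072, -0.011], [-0.072, -0.997, -0.001]]
turn [-0.05 -0.02  0.12]
shift [ 2.78  0.09 -0.23]
t 7.8 p [0.4185 0.287  0.1586] q [ 0.03  0.44 -0.91  1.9   0.39  1.   -1.13] F [0.4 0.  1.2] op 0.001
axes xyz rows [[-0.01, 0.002, -1.0], [0.997, -0.072, -0.011], [-0.072, -0.997, -0.001]]
turn [-0.05 -0.02  0.12]
shift [ 3.65  0.1  -0.23]
```

Request:
drive_tool --pt "0 0 0.1 0.6 0.1 -0.1 1" --pt "0 0 0.1 1.2 0.1 -0.2 1" --pt "0 0 0.1 1.8 0.1 -0.2 1" --pt "0 0 0.1 2.3 0.1 -0.2 1" --pt "0 0 0.1 2.8 0.1 -0.2 1" --pt "0 0 0.1 3 0.1 -0.2 1" --pt "0 0 0.1 3.1 0.1 -0.2 1" --pt "0 0 0.1 3.1 0.1 -0.2 1"

```text
clock: 8.6
ee_pos: [0.4239, 0.2951, 0.0699]
eef_rot: [0.52, 0.481, -0.515, 0.483]
ft_force: [-0.0, 0.2, 0.6]
opening: 0.0004
```

```bash
python3 - <<'E'
from h import *
from plant import robot
for P in ([.421,.294,.055],[.421,.294,.049]): plan(robot,P,tool(90,-1))
cv2.imwrite("pics/wrist7.png",robot.camera("wrist")[:,:,::-1])
E
```

```text
t 8.6 p [0.4239 0.2951 0.0699] q [-0.08  0.55 -0.81  1.97  0.55  0.84 -1.27] F [-0.   0.2  0.6] op 0.0
axes xyz rows [[0.007, 0.004, -1.0], [0.997, -0.071, 0.007], [-0.071, -0.997, -0.004]]
turn [-0.03 -0.05 -0.08]
shift [ 0.5  -0.1   0.04]
t 8.6 p [0.4239 0.2951 0.0699] q [-0.08  0.55 -0.81  1.97  0.55  0.84 -1.27] F [-0.   0.2  0.6] op 0.0
axes xyz rows [[0.007, 0.004, -1.0], [0.997, -0.071, 0.007], [-0.071, -0.997, -0.004]]
turn [-0.03 -0.05 -0.08]
shift [ 0.7  -0.1   0.05]
```

View pics/wrist7.png

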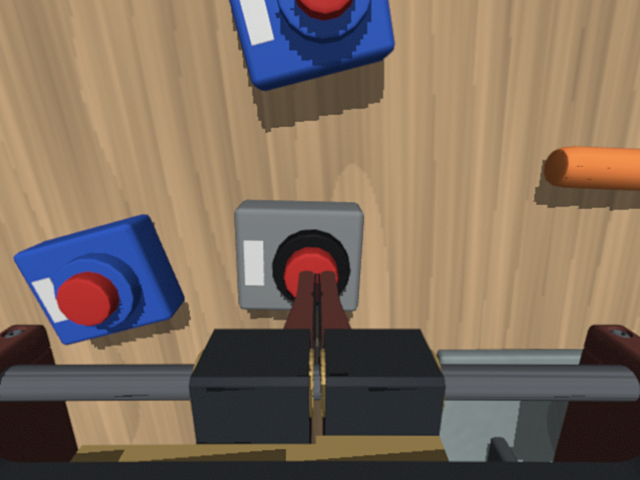

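The fingertips sit just above the grey box's button, 2–3 mm off centre. Now I press straight down.

Request:
drive_tool --pt "0 0 0 0.1 -0.1 0 1" --pt "0 0 0 0.2 -0.1 0 1" --pt "0 0 0 0.3 -0.1 0 1" --pt "0 0 0 0.4 -0.1 0 1" --pt "0 0 0 0.5 -0.1 0 1" --pt "0 0 0 0.6 -0.1 0 1" --pt "0 0 0 0.65 -0.1 0 1" --pt "0 0 0 0.65 -0.1 0 1"

```text
clock: 9.45
ee_pos: [0.421, 0.2952, 0.0503]
eef_rot: [0.52, 0.481, -0.515, 0.483]
ft_force: [-0.3, -0.1, 2.2]
opening: 0.0007
```

```bash
python3 - <<'E'
from h import *
from plant import robot
plan(robot,[.421,.294,.049],tool(90,-1))
E
```

```text
t 9.45 p [0.421  0.2952 0.0503] q [-0.1   0.58 -0.79  1.99  0.58  0.8  -1.3 ] F [-0.3 -0.1  2.2] op 0.001
axes xyz rows [[0.008, 0.003, -1.0], [0.997, -0.071, 0.007], [-0.071, -0.997, -0.004]]
turn [-0.03 -0.04 -0.08]
shift [0.04 0.   0.04]
```

Contact at 2.2 N, so the button is partly down. I keep pressing in small steps.

Request:
drive_tool --pt "0 0 0 0.03 0 0 1" --pt "0 0 0 0.06 0 0 1" --pt "0 0 0 0.09 0 0 1" --pt "0 0 0 0.12 0 0 1" --pt "0 0 0 0.15 0 0 1" --pt "0 0 0 0.15 0 0 1" --pt "0 0 0 0.15 0 0 1" --pt "0 0 0 0.15 0 0 1"

```text
clock: 10.25
ee_pos: [0.4211, 0.2953, 0.0464]
eef_rot: [0.52, 0.481, -0.515, 0.483]
ft_force: [-1.9, -3.0, 9.2]
opening: 0.0009
```

Request:
drive_tool --pt "0 0 0 0.03 0 0 1" --pt "0 0 0 0.06 0 0 1" --pt "0 0 0 0.08 0 0 1" --pt "0 0 0 0.08 0 0 1" --pt "0 0 0 0.08 0 0 1" --pt "0 0 0 0.08 0 0 1" --pt "0 0 0 0.08 0 0 1" --pt "0 0 0 0.08 0 0 1"

```text
clock: 11.05
ee_pos: [0.4212, 0.2954, 0.0458]
eef_rot: [0.52, 0.48, -0.514, 0.484]
ft_force: [-8.3, -8.5, 33.4]
opening: 0.0003
```

```bash
python3 - <<'E'
from h import *
from plant import robot
plan(robot)
cv2.imwrite("pics/wrist8.png",robot.camera("wrist")[:,:,::-1])
plan(robot)
E
```

```text
t 11.05 p [0.4212 0.2954 0.0458] q [-0.11  0.58 -0.78  2.    0.59  0.79 -1.31] F [-8.3 -8.5 33.4] op 0.0
axes xyz rows [[0.01, 0.002, -1.0], [0.997, -0.071, 0.009], [-0.071, -0.997, -0.003]]
t 11.1 p [0.4212 0.2954 0.0458] q [-0.11  0.58 -0.78  2.    0.59  0.79 -1.31] F [-7.2 -7.9 34.8] op 0.0
axes xyz rows [[0.01, 0.002, -1.0], [0.997, -0.071, 0.01], [-0.071, -0.997, -0.003]]
```

View pics/wrist8.png

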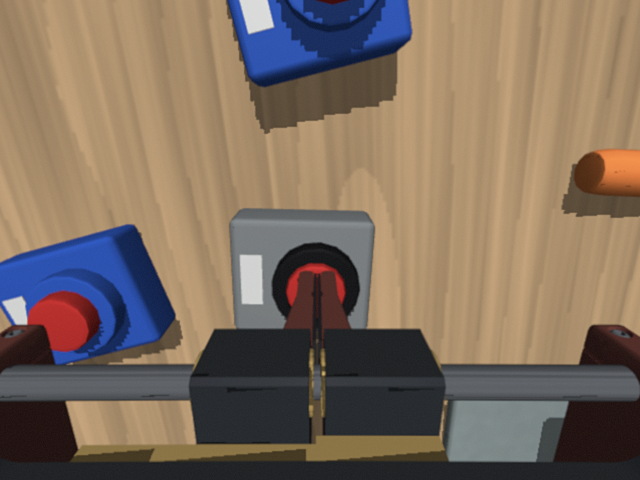

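The force climbed to 33 N for only 0.6 mm more travel, so the button is on its stop: fully down, with the fingertips centred on it. Now I let go and lift straight up.

Request:
drive_tool --pt "0 0 0 -0.2 0 0 1" --pt "0 0 0 -0.5 0 0 1" --pt "0 0 0 -0.9 0 0 1" --pt "0 0 0 -1.4 0 0 1" --pt "0 0 0 -2 0 0 1" --pt "0 0 0 -2.8 0 0 1" --pt "0 0 0 -3.6 0 0 1" --pt "0 0 0 -4.2 0 0 1"

```text
clock: 11.9
ee_pos: [0.4203, 0.2953, 0.1717]
eef_rot: [0.521, 0.481, -0.514, 0.483]
ft_force: [-0.3, 0.8, 0.5]
opening: 0.0004
```

Request:
drive_tool --pt "0 0 0 -0.6 -0.5 0 1" --pt "0 0 0 -1.2 -1 0 1" --pt "0 0 0 -1.6 -1.5 0 1" --pt "0 0 0 -1.8 -1.8 0 1" --pt "0 0 0 -1.8 -1.8 0 1" --pt "0 0 0 -1.8 -1.8 0 1" --pt "0 0 0 -1.8 -1.8 0 1" --pt "0 0 0 -1.8 -1.8 0 1"

```text
clock: 12.7
ee_pos: [0.3661, 0.2982, 0.2225]
eef_rot: [0.52, 0.481, -0.515, 0.482]
ft_force: [-0.9, 0.1, 0.3]
opening: 0.0004
```

```bash
python3 - <<'E'
from h import *
from plant import robot
plan(robot)
for n in ["scene","top","wrist"]: cv2.imwrite(f"pics/{n}9.png",robot.camera(n)[:,:,::-1])
S,T=robot.camera_model("scene"),robot.camera_model("top")
for n in ["scene9","top9"]:
    im=cv2.imread(f"pics/{n}.png")
    print(n);[print(" ",b[:2]) for b in blobs(im,(8,180,120),(18,255,255))]
print(bar(1.45),proj(S,bar(1.45)),proj(T,bar(1.45)))
E
```

```text
t 12.7 p [0.3661 0.2982 0.2225] q [ 0.06  0.29 -1.    1.91  0.27  1.08 -1.12] F [-0.9  0.1  0.3] op 0.0
axes xyz rows [[0.006, 0.003, -1.0], [0.997, -0.072, 0.006], [-0.072, -0.997, -0.004]]
scene9
  (array([391.6, 172.9]), np.int32(459))
  (array([451.3, 241.5]), np.int32(307))
top9
  (array([287.9, 162.3]), np.int32(708))
  (array([199.2, 187.4]), np.int32(412))
[0.6014369  0.10441215 0.34751306] [391.48016825 173.35860006] [287.67561163 162.08235598]
```

View pics/scene9.png

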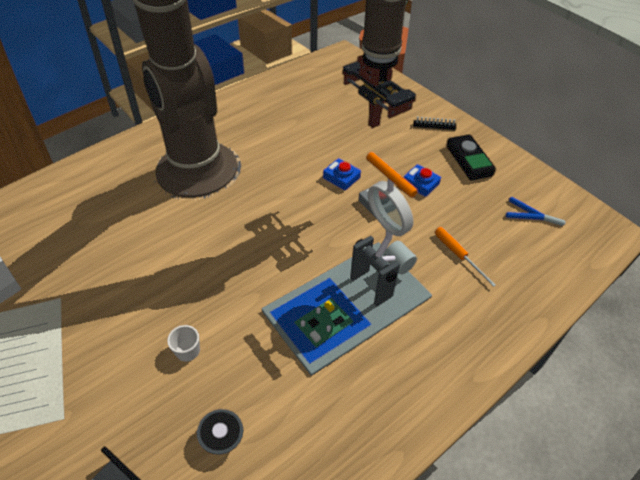

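View pics/top9.png

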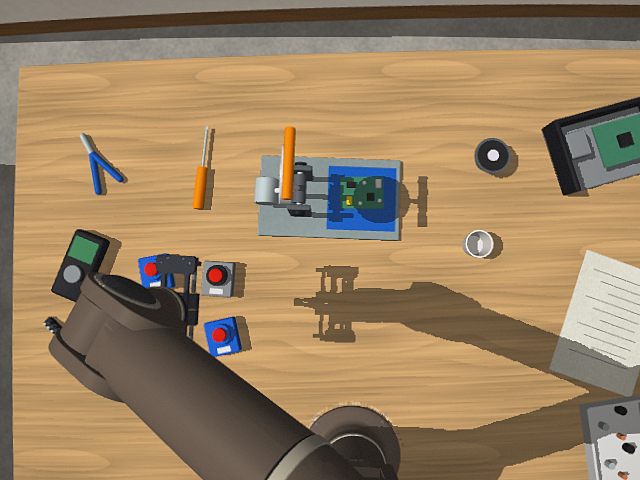

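View pics/wrist9.png

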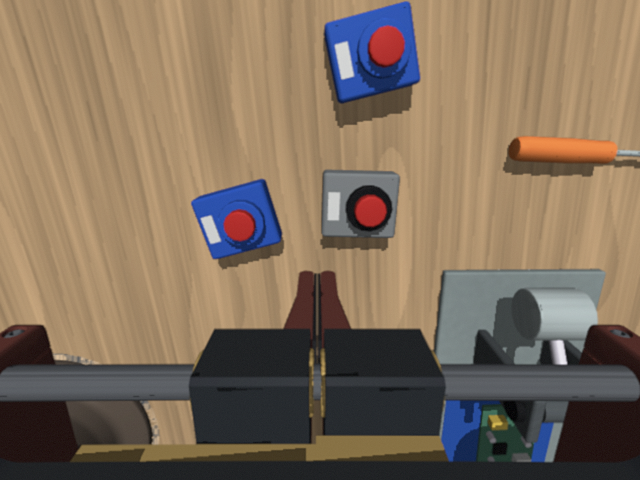

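The raised bar is at scene (391.6,172.9), within a pixel of the 1.45 rad prediction (391.5,173.4). The cup, speaker, screwdriver and board are in place. The red button is free, and the gripper is clear of everything.

```bash
python3 - <<'E'
from plant import robot
print(robot.finish_job())
E
```

```text
the job is handed in; nothing more can be done
None
```

The magnifier head is up and staying raised by itself, and I then pressed the grey box's red button fully down and let go. I handed the job in at about 12.9 s on the robot clock.

**Magnifier:** I slid the shut fingers under the near half of the orange bar and lifted it along its arc to about 0.85 rad, with about 2.4 N measured partway. It swung up to its stop on its own. In the last pictures the bar sits within about a pixel of where it should be at 1.45 rad, in both the scene and top views.

**Button:** I pressed it with the shut fingertips. Force rose from 2 N to 9 N and then to about 33 N for the last 0.6 mm of travel, which shows it reached its stop. I read a peak of about 35 N upwards at the wrist, well below the 120 N limit.

**Final checks:**
- In the last pictures the board, cup, screwdriver and loudspeaker look to be where they started; I compared these by eye.
- The gripper is clear of everything and the wrist force is near zero.
- My first two-camera height for the button was 47 mm against the stated 55 mm, because the scene view also caught its side. The contact heights while pressing fitted 55 mm to within a few millimetres.
- There is no direct reading of the lamp itself, so "off" rests on the full button press.

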